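Hold the infrared thermometer on the flange

ROBOT

A 6-joint arm with a two-finger parallel gripper is mounted at the origin on a cart in front of the work surface, level with it; the furniture and walls round the work are solid. World frame = base frame: x ahead of the robot, y to its left, z up, the work surface at z = 0. Lengths are in m, angles in degrees, forces in N, time in s.
With the tool pointing down it reaches from about 0.3 to 0.825 m from the base axis. Payload 5.4 kg.
Tool frame: the origin (TCP) lies on the centre line of the jaws, within the pads' length; the fingertips stand 22 mm ahead of it and the grasp point (between the pads) lies 3 mm ahead of it; z points along the fingers, y is the line along which they close (so a half turn about z gives the same grasp; the last joint's range is limited). The gripper opens to 92 mm and grips with 3 to 60 N. Pads are 20 mm wide; open, the fingers measure 128 mm over their backs; the gripper's body (75 mm by 189 mm) begins 69 mm behind the grasp point.
Start: joints at [53.795, 9.076, 91.501, -0, 79.423, -12.038], TCP at [0.235, 0.525, 0.208] pointing down, gripper open.
Joint ranges: [-166.64, 166.64], [-54.1, 131.32], [10.49, 154.53], [-73.88, 253.88], [9.74, 151.15], [-171.62, 171.62]. Speed limits (degrees/s): [147.25, 147.25, 180, 180, 180, 180].

INTERFACE

Orientations are given as [roll, pitch, yaw] about the fixed x, y, z axes, in that order (R = Rz(yaw) Ry(pitch) Rx(roll)).
In Python, from bench import robot gives the robot as it stands.
- The arm moves only by the tool arm_command, never from a script. Its argument "motion" is a list of rows, each a list of 6 numbers: the shift along the tool's x, y, z in mm, then the turn, a rotation vector about the tool's x, y, z in degrees. In form: [[tx, ty, tz, wx, wy, wz], ...]. A call has 1 to 5 rows; each row shifts and turns the commanded pose from where the row before left it, along the tool's axes as they then stand; what a row does not reach is not made up. A row lasts 1/12 s, in which the tool goes at most 41.7 mm and 7.16 degrees, less where a joint would pass 70% of its speed; a pose out of reach is approached as far as the arm can. A call is refused whole if a number of a shift passes 41.7 or a number of a turn 7.16, either way. A call with a gripper value outside its range is refused whole. "jaw" is the finger opening in mm, from 0 to 91.9, set as the call begins (left out, the last holds). The fingers move at their own pace and stop on an object; the grip force is fixed at half the most. Time passes only in rows, so rows that do not move let the fingers close. It gives the time, the measured TCP pose, the force, the opening and the grip force at its end, in the units of the state.
- robot.observe(): the state, without advancing time (a new reading comes with each control period).
- robot.camera(name): name is "scene" or "top" or "wrist"; returns a dict with "img" (384x512x3 uint8, red, green, blue), "K" (3x3 intrinsics, pixels), "R" (3x3) and "t" (3): a world point X has camera coordinates R X + t; the wrist camera has in their place "tool_from_camera" (4x4, takes a point from camera to tool coordinates, whose origin is the TCP and whose axes are the flange's). Camera axes: x right, y down, z forward; pixel columns grow to the right and rows downward; lengths in m; the calibration is good to about 2 mm. The wrist camera is an equidistant fisheye: a pixel r from the principal point sees the ray r / f radians off the axis. A picture is of the moment at which its call begins: read the wrist's pose just before it. There is no depth.
- robot.finish_job(): hands the job in; it is judged then, once.
The state is a dict: "time_s": time; "joints": joint angles; "joint_vel": joint speeds; "joint_torque": joint torques, N m; "eef_pos": TCP position; "eef_rot": TCP orientation; "force": force on the tool from outside, world axes, zero at the start; "torque": the same for the moment, N m; "gripper_width": opening from 0.0 (shut) to 1.0 (fully open); "grip_force": force on a finger pad.
Only numpy, scipy, OpenCV 4.12 (cv2) and the standard library are available. Lean on these libraries where they do the work, as an engineer would, in place of code of your own. Each camera call takes 0.05 s, during which the arm holds its last target. There are 200 camera calls.

TASK

Lift the yellow infrared thermometer out of its rest and take a reading of the flange that has the black dot: hold the thermometer level in the air with its lens about 5 cm in front of the dot, looking straight at it, and keep it still there for at least two seconds. Finish still holding it so in the gripper; keep it level on the way, do not touch either flange stand, and leave the other things lying where they are.

Things in the scene. Friction and masses are not known exactly. Their poses are not given: they have to be found in the camera images.
- thermometer: Yellow infrared thermometer, loose, lying level in the rest: flat-sided handle 130 long (x) x 24 wide (y) x 28 mm high (z), black rubber band round its middle 50 mm, round black snout of 21 mm at the +x end with the lens in front, 80 mm from the middle; cord loop at the other end. About 0.18 kg, balanced near its middle. Origin: middle of its underside; x towards the lens, z up.
- thermometer_lens (a point): The lens: front centre of the thermometer's snout, 80 mm ahead of the thermometer's origin and 14 mm above its underside. Axes as the thermometer's.
- thermometer_spot (a point): The thermometer's measuring spot, a point 50 mm straight ahead of the lens. Axes as the thermometer's.
- rest: Rest fixed to the desk: dark foot 120 (x) x 62 (y) x 8 mm with two forks, 12 mm thick, 50 mm either side of its middle along x; the thermometer lies in them along x, lens to +x, its underside 50 mm above the desk. Fork cheeks rise to 64 mm, 4 mm clear of each side of the handle; 88 mm of handle is free between the forks, also below. Origin: middle of the foot underside, z up.
- target_stand: Aluminium stand fixed to the desk: foot 100 (x) x 84 (y) x 10 mm, upright plate 80 wide, 168 high at its back; in front of it a level grey reducer closed by a 40 mm blank flange in a clamp ring (reaches 40 mm from the axis, 4 mm proud of the blank). Origin: middle of the foot underside; flange axis 130 mm up, facing the stand's -x, to the robot. Its blank flange has a matt black round dot, 25 mm across, in the middle.
- target_stand_dot (a point): Centre of the black dot on the front of its flange, 130 mm above the desk, 32.5 mm in front of the stand's origin. Axes as the stand's: the dot faces -x, level, and +x points into the flange.
- plain_stand: Aluminium stand fixed to the desk: foot 100 (x) x 84 (y) x 10 mm, upright plate 80 wide, 168 high at its back; in front of it a level grey reducer closed by a 40 mm blank flange in a clamp ring (reaches 40 mm from the axis, 4 mm proud of the blank). Origin: middle of the foot underside; flange axis 130 mm up, facing the stand's -x, to the robot. Its flange is bare metal without a dot. It stands beside the other one, on either side.
- marker: Loose marker pen lying on the desk, 16 x 130 x 18 mm, white with a blue cap; its origin is at the middle of its underside
- screwdriver: Loose screwdriver with a red handle lying on the desk, 29 x 191 x 29 mm; its origin is at the middle of its underside
- clamp: Loose aluminium pipe clamp lying on the desk, 56 x 74 x 27 mm; its origin is at the middle of its underside
- ring: Loose metal centring ring with a rubber seal, lying flat on the desk, 48 mm across and 8 mm high; its origin is at the middle of its underside
- spanner: Loose steel spanner lying on the desk, 31 x 174 x 8 mm; its origin is at the middle of its underside

How it is judged:
By the outcome, as a careful person would: the job done as asked, in the order asked, and still so for the second after the job is handed in, while the arm keeps its last pose, push and grip.
It also fails if it takes over 43 s, if anything falls off the work surface, if the arm or the gripper's body presses on something with over 40 N, if the wrist force passes 120 N, or if a joint passes its speed limit or range.

## Working session

There is one attempt and no reset: what is moved stays moved. The work goes in short steps, Python scripts to look and compute and a tool call to move; the robot and the scene stay as the last step left them, time stands still between calls to the robot, and variables do not carry over. Pictures are saved under pics/ and viewed, at most 10 in all, crops included, and the job is handed in when it is done.

Besides the shell and the picture viewer there is one more tool, called after "Request:" as a command line: name --pt "numbers of a row" for each row, then --argument value for the rest. arm_command: Moves the arm, as the interface text tells. Its arguments: {"type":"object","properties":{"motion":{"type":"array"},"jaw":{"type":"number"}},"required":["motion"]}

```bash
mkdir -p pics; ls; python3 - <<'E'
from bench import robot
import cv2,numpy as np,pickle
s=robot.observe();print(s)
d={}
for n in ["scene","top","wrist"]:
    d[n]=robot.camera(n);print(n,{k:np.round(v,4).tolist() for k,v in d[n].items() if k!='img'})
pickle.dump(d,open('c0.pkl','wb'))
for n in ["scene","top"]:cv2.imwrite(f'pics/{n}0.png',cv2.resize(d[n]['img'][:,:,::-1],(768,576),interpolation=cv2.INTER_CUBIC))
E
```

```text
pics
{'time_s': 0.0, 'joints': array([ 5.37972467e+01,  9.11087131e+00,  9.15707100e+01, -6.50425198e-04,
        7.94234576e+01, -1.20364092e+01]), 'joint_vel': array([ 0.05956357, -0.04927162, -0.03532716,  0.04179827, -0.05664245,
       -0.02986577]), 'joint_torque': array([ 4.12943464e-04, -3.85573018e+01, -3.22107196e+01,  7.01792166e-02,
        3.78289993e-02, -8.97157634e-05]), 'eef_pos': array([0.23502615, 0.52408252, 0.20654917]), 'eef_rot': array([-1.79897137e+02, -2.12789833e-02,  1.55833757e+02]), 'force': array([0.30072042, 0.11329727, 0.18648166]), 'torque': array([-0.02963116,  0.00487258,  0.02910318]), 'grip_force': 0.0, 'gripper_width': 1.0020115442131101}
scene {'K': [[491.7255, 0.0, 263.9875], [0.0, 491.7255, 197.7625], [0.0, 0.0, 1.0]], 'R': [[-0.8698, -0.4934, -0.0038], [-0.3519, 0.6258, -0.6961], [0.3458, -0.6041, -0.718]], 't': [0.6028, 0.0659, 1.3002]}
top {'K': [[481.9941, 0.0, 266.5366], [0.0, 481.9941, 190.9303], [0.0, 0.0, 1.0]], 'R': [[-0.029, -0.9995, 0.0118], [-0.9854, 0.0266, -0.1683], [0.1679, -0.0165, -0.9857]], 't': [0.2775, 0.5195, 1.3518]}
wrist {'K': [[297.3186, 0.0, 253.4202], [0.0, 297.3186, 193.5179], [0.0, 0.0, 1.0]], 'tool_from_camera': [[0.0013, -0.964, -0.2659, 0.0746], [1.0, 0.0018, -0.0015, -0.0008], [0.002, -0.2659, 0.964, -0.1774], [0.0, 0.0, 0.0, 1.0]]}
```

View pics/scene0.png

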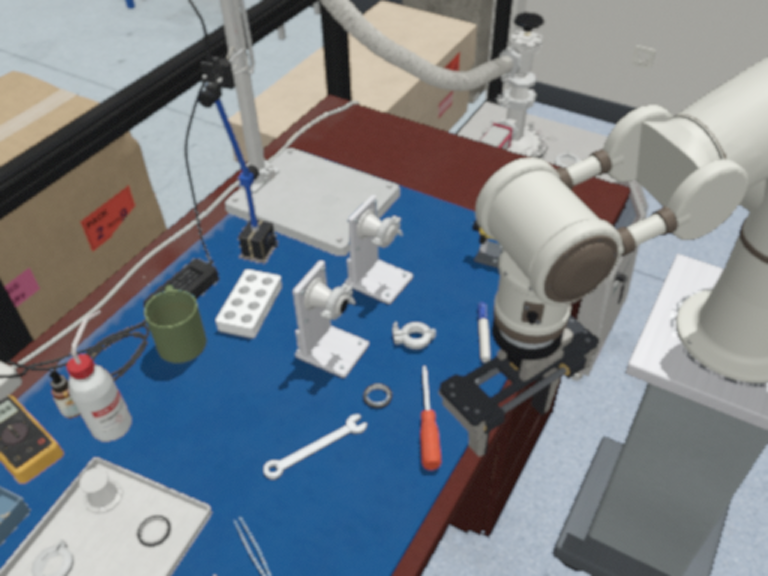

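View pics/top0.png

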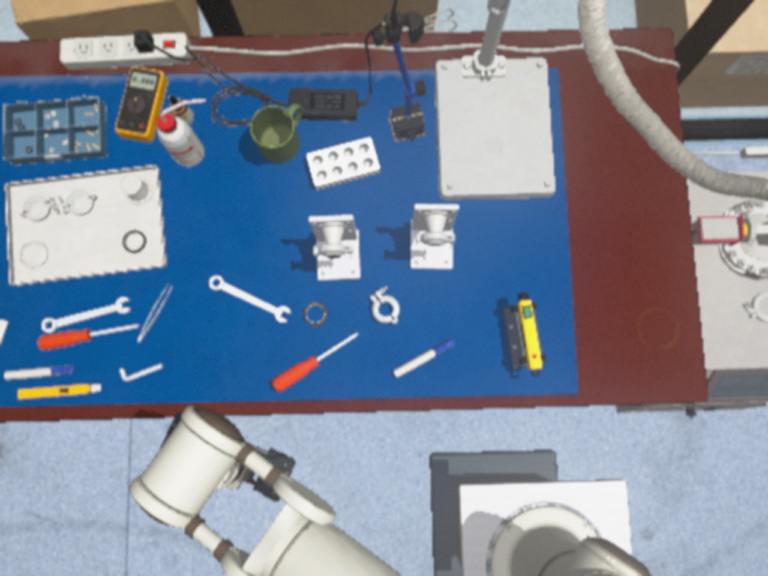

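The scene view shows the black dot on the nearer stand (345,298), and the other stand at (375,225) is bare. In the top view the target is the left stand (335,245), the plain one is at (435,235), and the thermometer in its rest is at (528,335) with its lens pointing up the picture. I'll take rough positions by ray casting next.

```bash
cat > h.py <<'E'
import numpy as np,cv2,pickle
from scipy.spatial.transform import Rotation as Ro
def ray(c,uv):
    d=np.linalg.inv(c['K'])@[uv[0],uv[1],1]; return -c['R'].T@c['t'], c['R'].T@d
def plane(c,uv,z):
    o,d=ray(c,uv); return o+d*(z-o[2])/d[2]
def tri(rays):
    A=0;b=0
    for o,d in rays:
        d=d/np.linalg.norm(d);P=np.eye(3)-np.outer(d,d);A=A+P;b=b+P@o
    X=np.linalg.solve(A,b)
    return X,[np.linalg.norm(np.cross(X-o,d/np.linalg.norm(d))) for o,d in rays]
def wray(c,s,uv):
    K=c['K'];x=(uv[0]-K[0,2])/K[0,0];y=(uv[1]-K[1,2])/K[1,1];r=np.hypot(x,y)
    d=np.array([np.sin(r)*x/r,np.sin(r)*y/r,np.cos(r)])
    R=Ro.from_euler('xyz',s['eef_rot'],degrees=True).as_matrix();T=c['tool_from_camera']
    return s['eef_pos']+R@T[:3,3], R@T[:3,:3]@d
def blobs(m,n=4,amin=15):
    k,_,st,ce=cv2.connectedComponentsWithStats(m.astype(np.uint8))
    return sorted([(int(st[i,4]),ce[i].round(1).tolist(),st[i,:4].tolist()) for i in range(1,k) if st[i,4]>=amin],reverse=True)[:n]
def yellow(img):
    h=cv2.cvtColor(img,cv2.COLOR_RGB2HSV);return (h[...,0]>18)&(h[...,0]<36)&(h[...,1]>130)&(h[...,2]>80)
E
python3 - <<'E'
from h import *
d=pickle.load(open('c0.pkl','rb'));t=d['top'];s=d['scene']
print('cams',ray(t,(0,0))[0],ray(s,(0,0))[0])
b=blobs(yellow(t['img']));print(b)
m=yellow(t['img']);m[:,:330]=0
ys,xs=np.nonzero(m);r=cv2.minAreaRect(np.c_[xs,ys].astype(np.float32));print(r)
for z in(.05,.078):print([plane(t,p,z).round(3).tolist() for p in cv2.boxPoints(r)],plane(t,r[0],z))
# dark dot in scene
g=cv2.cvtColor(s['img'],cv2.COLOR_RGB2HSV)[...,2]
roi=np.zeros_like(g);roi[180:225,205:250]=1
print('dot',blobs((g<60)&(roi>0)))
# stand feet corners in top (x768 px)
for p in[(318,279),(361,277),(412,269),(453,269)]:print('footcorner',plane(t,(p[0]/1.5,p[1]/1.5),.01).round(3))
for p in[(311,218),(354,214),(413,206),(459,204)]:print('platetop',plane(t,(p[0]/1.5,p[1]/1.5),.168).round(3))
E
```

```text
cams [0.29298195 0.28582159 1.41658037] [0.09791691 1.04161354 0.98163255]
[(354, [353.2, 224.5], [346, 200, 15, 46]), (286, [99.3, 75.8], [78, 48, 33, 46]), (249, [35.2, 260.6], [12, 257, 48, 9])]
((415.2369079589844, 182.3616943359375), (44.321231842041016, 172.50445556640625), 57.18091583251953)
[[0.464, 0.081, 0.05], [0.732, -0.364, 0.05], [0.616, -0.424, 0.05], [0.356, 0.018, 0.05]] [ 0.53926449 -0.16827237  0.05      ]
[[0.461, 0.085, 0.078], [0.723, -0.351, 0.078], [0.61, -0.409, 0.078], [0.355, 0.024, 0.078]] [ 0.53421838 -0.15896839  0.078     ]
dot [(15, [228.9, 203.7], [228, 201, 3, 7])]
footcorner [0.552 0.423 0.01 ]
footcorner [0.553 0.338 0.01 ]
footcorner [0.567 0.237 0.01 ]
footcorner [0.565 0.156 0.01 ]
platetop [0.633 0.419 0.168]
platetop [0.639 0.343 0.168]
platetop [0.651 0.237 0.168]
platetop [0.652 0.155 0.168]
```

```bash
python3 - <<'E'
from h import *
d=pickle.load(open('c0.pkl','rb'));t=d['top'];s=d['scene']
m=yellow(t['img']);m[:,:340]=0;m[:,372:]=0;m[:190]=0
m=cv2.morphologyEx(m.astype(np.uint8),cv2.MORPH_OPEN,np.ones((3,3)))
ys,xs=np.nonzero(m);print(len(xs))
P=np.array([plane(t,p,.078) for p in zip(xs,ys)])[:,:2]
r=cv2.minAreaRect(P.astype(np.float32)*1000);print(r)
v=cv2.fitLine(P.astype(np.float32),2,0,.01,.01).ravel();print(v,np.degrees(np.arctan2(v[1],v[0])))
E
```

```text
332
((425.5476379394531, 24.66346549987793), (128.75344848632812, 26.145263671875), 5.468533515930176)
[0.9939089  0.11020473 0.41638657 0.02397272] 6.327118
```

```bash
cat >> h.py <<'E'
def plan(pos,yaw,n,s=None):
    from bench import robot
    s=s or robot.observe()
    R0=Ro.from_euler('xyz',s['eef_rot'],degrees=True);R1=Ro.from_euler('xyz',[180,0,yaw],degrees=True)
    w=(R0.inv()*R1).as_rotvec(degrees=True)/n; p=s['eef_pos'].copy();dp=(np.array(pos)-p)/n;R=R0
    for i in range(n):
        print((R.inv().apply(dp)*1000).round(1).tolist()+w.round(2).tolist()); R=R*Ro.from_rotvec(w,degrees=True)
E
python3 -c "
from h import *
plan([.36,.40,.22],186,5)"
```

```text
[-33.0, -12.4, -2.6, -0.01, -0.01, -6.03]
[-31.5, -15.8, -2.6, -0.01, -0.01, -6.03]
[-29.6, -19.1, -2.6, -0.01, -0.01, -6.03]
[-27.5, -22.1, -2.6, -0.01, -0.01, -6.03]
[-25.0, -24.8, -2.6, -0.01, -0.01, -6.03]
```

Request:
arm_command --pt "-33 -12.4 -2.6 0 0 -6.0" --pt "-31.5 -15.8 -2.6 0 0 -6.0" --pt "-29.6 -19 -2.6 0 0 -6.0" --pt "-27.5 -22 -2.6 0 0 -6.0" --pt "-25 -25 -2.6 0 0 -6.0"

```text
time_s: 0.57
eef_pos: [0.361, 0.3989, 0.2204]
eef_rot: [-180.0, -0.0, -173.8]
force: [0.4, -0.2, 0.8]
gripper_width: 1.0
grip_force: 0.0
```

Request:
arm_command --pt "0 0 0 0 0 0" --pt "0 0 0 0 0 0"

```text
time_s: 0.73
eef_pos: [0.3612, 0.3992, 0.2204]
eef_rot: [180.0, -0.0, -174.4]
force: [-0.4, 0.6, -0.1]
gripper_width: 0.996
grip_force: 0.0
```

```bash
python3 - <<'E'
from bench import robot
from h import *
s=robot.observe();c=robot.camera('wrist');pickle.dump((s,c),open('wA.pkl','wb'))
print(s['eef_pos'],s['eef_rot'])
cv2.imwrite('pics/wA.png',cv2.resize(c['img'][:,:,::-1],(768,576)))
plan([.41,.025,.22],186,10,s)
E
```

```text
[0.36120392 0.39923496 0.22040582] [ 1.79990666e+02 -1.87770251e-02 -1.74419506e+02]
[-1.2, -37.7, 0.0, 0.0, -0.0, -0.04]
[-1.2, -37.7, 0.0, 0.0, -0.0, -0.04]
[-1.2, -37.7, 0.0, 0.0, -0.0, -0.04]
[-1.1, -37.7, 0.0, 0.0, -0.0, -0.04]
[-1.1, -37.7, 0.0, 0.0, -0.0, -0.04]
[-1.1, -37.7, 0.0, 0.0, -0.0, -0.04]
[-1.1, -37.7, 0.0, 0.0, -0.0, -0.04]
[-1.0, -37.7, 0.0, 0.0, -0.0, -0.04]
[-1.0, -37.7, 0.0, 0.0, -0.0, -0.04]
[-1.0, -37.7, 0.0, 0.0, -0.0, -0.04]
```

View pics/wA.png

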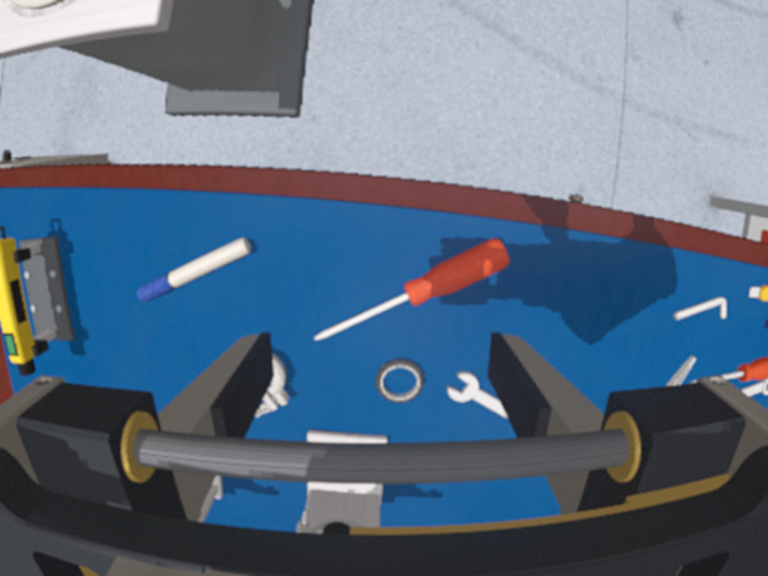

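The wrist view has the gripper hiding the stand at (345,490). The thermometer shows at the left edge (15,300). I'll turn the tool so the camera sees the dot beside the gripper.

```bash
python3 -c "
from h import *
plan([.36,.32,.22],115,10)
d=pickle.load(open('c0.pkl','rb'));print(plane(d['scene'],(228.9,203.7),.13),plane(d['scene'],(230,198.7),.13))"
```

```text
[0.8, -8.0, 0.0, -0.0, -0.0, 7.07]
[-0.2, -8.0, 0.0, -0.0, -0.0, 7.07]
[-1.2, -7.9, 0.0, -0.0, -0.0, 7.07]
[-2.1, -7.7, 0.0, -0.0, -0.0, 7.07]
[-3.1, -7.4, 0.0, -0.0, -0.0, 7.07]
[-3.9, -7.0, 0.0, -0.0, -0.0, 7.07]
[-4.8, -6.4, 0.0, -0.0, -0.0, 7.07]
[-5.5, -5.8, 0.0, -0.0, -0.0, 7.07]
[-6.2, -5.1, 0.0, -0.0, -0.0, 7.07]
[-6.8, -4.3, 0.0, -0.0, -0.0, 7.07]
[0.57129385 0.38317416 0.13      ] [0.57788221 0.36785629 0.13      ]
```

Request:
arm_command --pt "0.8 -8 0 0 0 7" --pt "-0.2 -8 0 0 0 7" --pt "-1.2 -8 0 0 0 7" --pt "-2.1 -7.7 0 0 0 7" --pt "-3.1 -7.4 0 0 0 7"

```text
time_s: 1.2
eef_pos: [0.359, 0.3609, 0.2201]
eef_rot: [-180.0, -0.0, 150.6]
force: [-0.6, -0.7, -0.2]
gripper_width: 1.0
grip_force: 0.0
```

Request:
arm_command --pt "-4 -7 0 0 0 7" --pt "-4.8 -6.4 0 0 0 7" --pt "-5.5 -5.8 0 0 0 7" --pt "-6.2 -5 0 0 0 7" --pt "-6.8 -4.3 0 0 0 7"

```text
time_s: 1.62
eef_pos: [0.3596, 0.3209, 0.2202]
eef_rot: [-180.0, -0.0, 115.6]
force: [0.8, 0.1, 0.6]
gripper_width: 0.998
grip_force: 0.0
```

Request:
arm_command --pt "0 0 0 0 0 0" --pt "0 0 0 0 0 0" --pt "0 0 0 0 0 0"

```text
time_s: 1.87
eef_pos: [0.3603, 0.3209, 0.2204]
eef_rot: [-180.0, -0.0, 116.1]
force: [-0.2, -0.3, 0.5]
gripper_width: 0.995
grip_force: 0.0
```

```bash
python3 - <<'E'
from bench import robot
from h import *
s=robot.observe();c=robot.camera('wrist');pickle.dump((s,c),open('wB.pkl','wb'))
print(s['eef_pos'],s['eef_rot'])
cv2.imwrite('pics/wB.png',cv2.resize(c['img'][:,:,::-1],(768,576)))
plan([.40,.22,.22],115,3,s)
E
```

```text
[0.3603377  0.32088256 0.2203913 ] [-1.79991849e+02 -1.88999697e-02  1.16051914e+02]
[-36.0, -2.9, 0.1, -0.0, -0.01, 0.35]
[-36.0, -2.7, 0.1, -0.0, -0.01, 0.35]
[-36.0, -2.5, 0.1, -0.0, -0.01, 0.35]
```

View pics/wB.png

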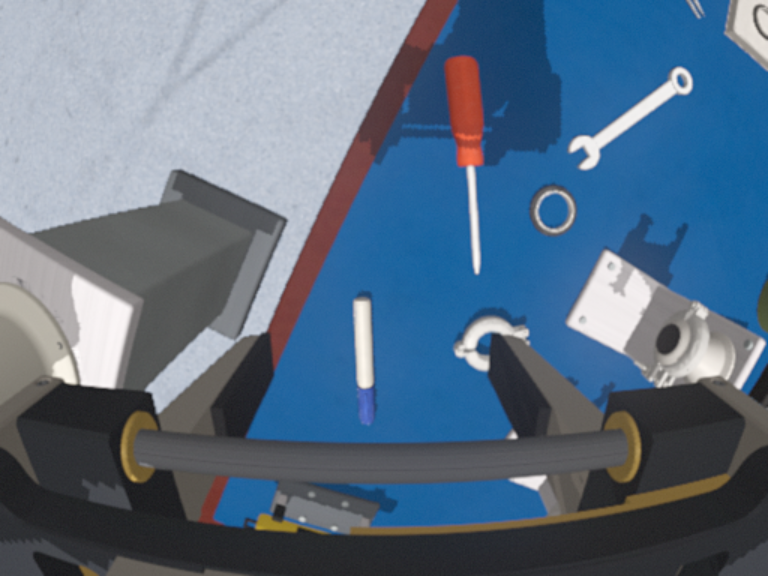

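The dot is clearly visible at (668,340), and the foot's front edge runs from (608,252) to (570,322). I'll shift for a second view, heading towards the thermometer.

Request:
arm_command --pt "-36 -3 0 0 0 0" --pt "-36 -3 0 0 0 0" --pt "-36 -2.5 0 0 0 0" --pt "0 0 0 0 0 0" --pt "0 0 0 0 0 0"

```text
time_s: 2.33
eef_pos: [0.4008, 0.2185, 0.2205]
eef_rot: [180.0, -0.0, 115.7]
force: [-0.5, 0.5, 0.4]
gripper_width: 1.0
grip_force: 0.0
```

```bash
python3 - <<'E'
from bench import robot
from h import *
s=robot.observe();c=robot.camera('wrist');pickle.dump((s,c),open('wC.pkl','wb'))
cv2.imwrite('pics/wC.png',c['img'][:,:,::-1])
sB,cB=pickle.load(open('wB.pkl','rb'))
def dark(c,x0,y0,x1,y1):
    g=c['img'].max(2);m=np.zeros(g.shape,bool);m[y0:y1,x0:x1]=(g<60)[y0:y1,x0:x1];return blobs(m,6,20)
b=dark(cB,430,210,470,245);k=dark(c,400,80,512,240)
print(b);print(k)
for q in k:print(tri([wray(cB,sB,b[0][1]),wray(c,s,q[1])]))
def fl(uv,z):
    o,d=wray(cB,sB,uv);return (o+d*(z-o[2])/d[2])
for p in[(608,251),(568,322)]:print('foot',fl((p[0]/1.5,p[1]/1.5),.01).round(4))
plan([.41,.025,.22],186,11,s)
E
```

```text
[(195, [445.1, 225.7], [438, 217, 15, 19])]
[(214, [463.5, 127.4], [456, 118, 16, 20]), (32, [510.0, 224.6], [508, 218, 4, 13])]
(array([0.57064123, 0.38224769, 0.1304364 ]), [np.float64(0.00019884427079654168), np.float64(0.0001988442707966851)])
(array([0.44378794, 0.34086812, 0.30889253]), [np.float64(0.051587524667688914), np.float64(0.05158752466768894)])
foot [0.5543 0.4229 0.01  ]
foot [0.5537 0.3428 0.01  ]
[-16.2, -6.9, 0.0, 0.0, -0.0, -6.39]
[-15.3, -8.6, 0.0, 0.0, -0.0, -6.39]
[-14.3, -10.3, 0.0, 0.0, -0.0, -6.39]
[-13.0, -11.8, 0.0, 0.0, -0.0, -6.39]
[-11.7, -13.2, 0.0, 0.0, -0.0, -6.39]
[-10.1, -14.4, 0.0, 0.0, -0.0, -6.39]
[-8.4, -15.5, 0.0, 0.0, -0.0, -6.39]
[-6.7, -16.3, 0.0, 0.0, -0.0, -6.39]
[-4.8, -16.9, 0.0, 0.0, -0.0, -6.39]
[-2.9, -17.4, 0.0, 0.0, -0.0, -6.39]
[-1.0, -17.6, 0.0, 0.0, -0.0, -6.39]
```

```bash
python3 - <<'E'
from h import *
plan([.40,.10,.22],186,10)
sB,cB=pickle.load(open('wB.pkl','rb'))
# foot front edge: blue/grey transition, sub-pixel along rows between the corners
h=cv2.cvtColor(cB['img'],cv2.COLOR_RGB2HSV)
P=[]
for v in range(172,212):
    r=h[v,370:410,1].astype(float)  # saturation drops at edge
    i=np.nonzero((r[:-1]>120)&(r[1:]<=120))[0]
    if len(i):
        i=i[0];u=370+i+(r[i]-120)/(r[i]-r[i+1]);o,d=wray(cB,sB,(u,v));P.append((o+d*(.01-o[2])/d[2])[:2])
P=np.array(P,np.float32);l=cv2.fitLine(P,cv2.DIST_HUBER,0,.01,.01).ravel();print(len(P),l,P[0],P[-1],'normal yaw',np.degrees(np.arctan(-l[0]/l[1])))
E
```

```text
[-10.7, -5.2, 0.0, 0.0, -0.0, -7.02]
[-10.0, -6.5, 0.0, 0.0, -0.0, -7.02]
[-9.1, -7.7, 0.0, 0.0, -0.0, -7.02]
[-8.1, -8.7, 0.0, 0.0, -0.0, -7.02]
[-7.0, -9.7, 0.0, 0.0, -0.0, -7.02]
[-5.8, -10.5, 0.0, 0.0, -0.0, -7.02]
[-4.5, -11.1, 0.0, 0.0, -0.0, -7.02]
[-3.1, -11.5, 0.0, 0.0, -0.0, -7.02]
[-1.6, -11.8, 0.0, 0.0, -0.0, -7.02]
[-0.2, -11.9, 0.0, 0.0, -0.0, -7.02]
40 [ 0.01652459 -0.99986345  0.5472996   0.3770788 ] [0.5470734  0.41136774] [0.54833525 0.34655923] normal yaw 0.9468325
```

Request:
arm_command --pt "-10.7 -5.2 0 0 0 -7" --pt "-10 -6.5 0 0 0 -7" --pt "-9 -7.7 0 0 0 -7" --pt "-8 -8.7 0 0 0 -7" --pt "-7 -9.7 0 0 0 -7"

```text
time_s: 2.8
eef_pos: [0.3994, 0.1609, 0.2205]
eef_rot: [180.0, -0.0, 151.4]
force: [-0.3, 0.9, 0.4]
gripper_width: 1.0
grip_force: 0.0
```

Request:
arm_command --pt "-5.8 -10.5 0 0 0 -7" --pt "-4.5 -11 0 0 0 -7" --pt "-3 -11.5 0 0 0 -7" --pt "-1.6 -11.8 0 0 0 -7" --pt "0 -12 0 0 0 -7"

```text
time_s: 3.22
eef_pos: [0.3992, 0.1011, 0.2205]
eef_rot: [180.0, -0.0, -173.6]
force: [0.9, -0.1, 0.3]
gripper_width: 1.002
grip_force: 0.0
```

Request:
arm_command --pt "0 0 0 0 0 0" --pt "0 0 0 0 0 0"

```text
time_s: 3.38
eef_pos: [0.3993, 0.1011, 0.2205]
eef_rot: [180.0, -0.0, -174.3]
force: [0.6, -0.1, 0.2]
gripper_width: 0.999
grip_force: 0.0
```

```bash
python3 - <<'E'
from bench import robot
from h import *
s=robot.observe();c=robot.camera('wrist');pickle.dump((s,c),open('wD.pkl','wb'))
print(s['eef_pos'],s['eef_rot']);print(blobs(yellow(c['img'])))
plan([.415,.025,.22],186,3,s)
E
```

```text
[0.39931088 0.10111612 0.2205009 ] [ 1.79960284e+02 -5.18499909e-05 -1.74307852e+02]
[(2005, [184.7, 189.1], [169, 141, 31, 109]), (816, [429.1, 332.9], [330, 316, 156, 35]), (526, [89.9, 296.8], [80, 274, 25, 47]), (311, [418.9, 305.4], [406, 277, 21, 44])]
[-2.7, -25.8, 0.1, 0.01, 0.0, -0.1]
[-2.6, -25.8, 0.2, 0.01, 0.0, -0.1]
[-2.6, -25.8, 0.2, 0.01, 0.0, -0.1]
```

Request:
arm_command --pt "-2.7 -26 0 0 0 0" --pt "-2.7 -26 0 0 0 0" --pt "-2.7 -26 0 0 0 0" --pt "0 0 0 0 0 0" --pt "0 0 0 0 0 0"

```text
time_s: 3.85
eef_pos: [0.4156, 0.0236, 0.2204]
eef_rot: [180.0, -0.0, -174.3]
force: [-0.0, -0.7, -0.2]
gripper_width: 1.001
grip_force: 0.0
```

```bash
python3 - <<'E'
from bench import robot
from h import *
s=robot.observe();c=robot.camera('wrist');pickle.dump((s,c),open('wE.pkl','wb'))
print(s['eef_pos'],s['eef_rot']);print(blobs(yellow(c['img'])))
cv2.imwrite('pics/wE.png',cv2.resize(c['img'][:,:,::-1],(768,576)))
E
```

```text
[0.41560693 0.02360901 0.22044928] [ 1.79955270e+02 -1.23662678e-02 -1.74338255e+02]
[(2037, [251.4, 183.0], [240, 132, 23, 112]), (912, [417.0, 334.8], [282, 316, 204, 39]), (520, [89.9, 297.0], [80, 274, 25, 47]), (290, [418.7, 306.3], [406, 280, 21, 41])]
```

View pics/wE.png

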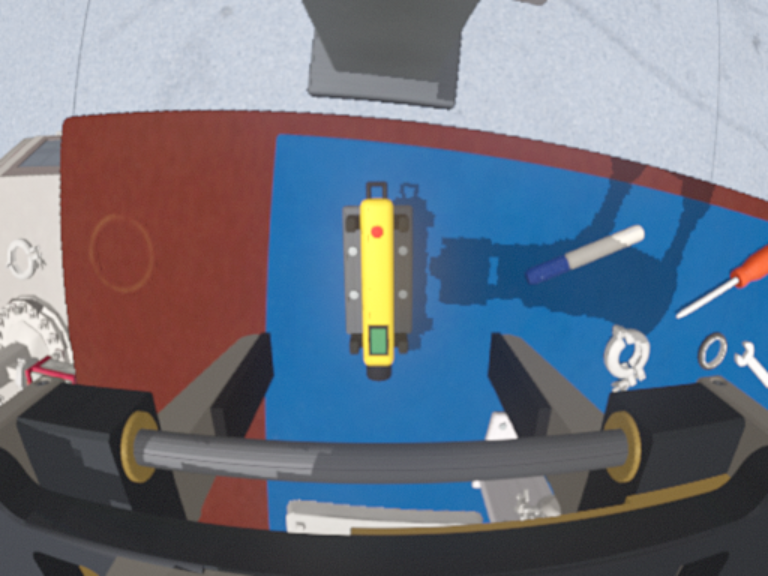

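The thermometer lies vertically in the picture, from the loop (377,185) to the snout (378,372). The red button is at (377,231) and the green screen at (378,340), both usable for triangulation.

```bash
python3 - <<'E'
from bench import robot
from h import *
V=[pickle.load(open(f,'rb')) for f in('wD.pkl','wE.pkl')]
rays={'red':[],'green':[],'yel':[]}
for (s,c),(x0,x1) in zip(V,[(160,210),(235,270)]):
    h=cv2.cvtColor(c['img'],cv2.COLOR_RGB2HSV);roi=np.zeros(h.shape[:2],bool);roi[125:250,x0:x1]=1
    y=roi&yellow(c['img']);
    masks={'red':roi&((h[...,0]<8)|(h[...,0]>172))&(h[...,1]>140)&(h[...,2]>90),'green':roi&(h[...,0]>45)&(h[...,0]<85)&(h[...,1]>60)&(h[...,2]>60),'yel':y}
    for k,m in masks.items():
        b=blobs(m,2,3);print(k,b);rays[k].append(wray(c,s,b[0][1]))
    # handle outline on plane z=.078
    k,_,st,_=cv2.connectedComponentsWithStats(y.astype(np.uint8))
    ys,xs=np.nonzero(_==1+np.argmax(st[1:,4]))
    P=np.array([o+d*(.078-o[2])/d[2] for o,d in(wray(c,s,p) for p in zip(xs,ys))])[:,:2]
    print('rect',cv2.minAreaRect((P*1000).astype(np.float32)))
    # yaw by row-wise edges at centre
    mid=[];
    for r in range(ys.min()+8,ys.max()-12):
        q=P[ys==r]; mid.append(q.mean(0))
    l=cv2.fitLine(np.array(mid,np.float32),cv2.DIST_HUBER,0,.01,.01).ravel();print('yaw',np.degrees(np.arctan2(l[1],l[0])),l[2:])
T={k:tri(v)[0] for k,v in rays.items()};print({k:(tri(v)[0].round(4),np.round(tri(v)[1],4)) for k,v in rays.items()})
d=T['green']-T['red'];print('yaw rg',np.degrees(np.arctan2(d[1],d[0])),np.linalg.norm(d))
E
```

```text
red [(32, [179.5, 162.5], [177, 160, 6, 6])]
green [(166, [185.0, 232.9], [180, 225, 11, 17])]
yel [(2005, [184.7, 189.1], [169, 141, 31, 109])]Traceback (most recent call last):
  File "<stdin>", line 14, in <module>
IndexError: too many indices for array: array is 1-dimensional, but 2 were indexed
```

```bash
python3 - <<'E'
from bench import robot
from h import *
V=[pickle.load(open(f,'rb')) for f in('wD.pkl','wE.pkl')]
rays={'red':[],'green':[]}
for (s,c),(x0,x1) in zip(V,[(160,210),(235,270)]):
    h=cv2.cvtColor(c['img'],cv2.COLOR_RGB2HSV);roi=np.zeros(h.shape[:2],bool);roi[125:250,x0:x1]=1
    y=cv2.morphologyEx((roi&yellow(c['img'])).astype(np.uint8),cv2.MORPH_OPEN,np.ones((3,3)))
    masks={'red':roi&((h[...,0]<8)|(h[...,0]>172))&(h[...,1]>140)&(h[...,2]>90),'green':roi&(h[...,0]>45)&(h[...,0]<85)&(h[...,1]>60)&(h[...,2]>60)}
    for k,m in masks.items(): rays[k].append(wray(c,s,blobs(m,2,3)[0][1]))
    ys,xs=np.nonzero(y)
    P=np.array([o+d*(.078-o[2])/d[2] for o,d in(wray(c,s,p) for p in zip(xs,ys))])[:,:2]
    print('rect',cv2.minAreaRect((P*1000).astype(np.float32)))
    mid=np.array([P[ys==r].mean(0) for r in range(ys.min()+8,ys.max()-12)],np.float32)
    l=cv2.fitLine(mid,cv2.DIST_HUBER,0,.01,.01).ravel();print('yaw',np.degrees(np.arctan2(l[1],l[0])),l[2:])
T={k:tri(v) for k,v in rays.items()};print(T)
d=T['green'][0]-T['red'][0];print('yaw rg',np.degrees(np.arctan2(d[1],d[0])),np.linalg.norm(d))
E
```

```text
rect ((425.06097412109375, 23.68485450744629), (129.73985290527344, 28.155506134033203), 6.566817760467529)
yaw 5.876345 [0.3932823  0.02017857]
rect ((425.408203125, 21.14000701904297), (127.83255004882812, 24.346601486206055), 5.822329521179199)
yaw 6.624916 [0.41047317 0.01968082]
{'red': (array([0.3844232 , 0.01659738, 0.08076966]), [np.float64(2.006305759889781e-05), np.float64(2.006305759902404e-05)]), 'green': (array([0.46769277, 0.02580436, 0.08036195]), [np.float64(9.87704510038552e-05), np.float64(9.877045100385886e-05)])}
yaw rg 6.309471300224089 0.0837780120770372
```

```bash
python3 -c "
from h import *
plan([.4252,.0212,.067],186.3,5)"
```

```text
[-1.9, -0.8, 30.7, 0.01, -0.0, -0.11]
[-1.9, -0.8, 30.7, 0.01, -0.0, -0.11]
[-1.9, -0.8, 30.7, 0.01, -0.0, -0.11]
[-1.9, -0.8, 30.7, 0.01, -0.0, -0.11]
[-1.9, -0.8, 30.7, 0.01, -0.0, -0.11]
```

Request:
arm_command --pt "-3.1 -1.3 33 0 0 -0.2" --pt "-3.1 -1.3 33 0 0 -0.2" --pt "-3.1 -1.3 33 0 0 -0.2" --pt "0 0 30 0 0 0" --pt "0 0 24 0 0 0"

```text
time_s: 4.32
eef_pos: [0.4238, 0.0223, 0.0652]
eef_rot: [179.9, -0.1, -173.5]
force: [-0.3, -0.2, -0.9]
gripper_width: 0.999
grip_force: 0.0
```

Request:
arm_command --pt "0 0 0 0 0 0" --pt "0 0 0 0 0 0"

```text
time_s: 4.48
eef_pos: [0.424, 0.0218, 0.0669]
eef_rot: [179.9, -0.2, -173.5]
force: [0.3, -0.3, 1.1]
gripper_width: 0.997
grip_force: 0.0
```

```bash
python3 - <<'E'
from bench import robot
from h import *
s=robot.observe();print(s['eef_pos'],s['eef_rot'],s['force'])
plan([.4252,.0212,.067],186.3,1,s)
c=robot.camera('wrist')
cv2.imwrite('pics/wF.png',cv2.resize(c['img'][:,:,::-1],(640,480)))
E
```

```text
[0.42399334 0.02176766 0.06694108] [ 1.79924301e+02 -1.56073282e-01 -1.73507711e+02] [ 0.26464942 -0.25590185  1.08096207]
[-1.1, -0.7, -0.1, 0.08, -0.16, 0.19]
```

View pics/wF.png

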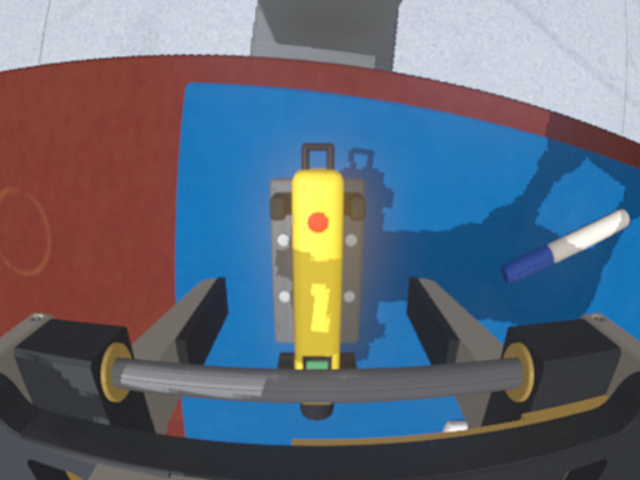

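The handle is centred between the fingers: handle column 318, fingertips at about 227 and 410. Closing now.

Request:
arm_command --pt "-1.1 -0.6 0 0 0 0.2" --pt "0 0 0 0 0 0" --pt "0 0 0 0 0 0" --pt "0 0 0 0 0 0" --pt "0 0 0 0 0 0" --jaw 0

```text
time_s: 4.95
eef_pos: [0.4267, 0.0197, 0.0681]
eef_rot: [-180.0, 0.1, -173.8]
force: [0.1, -0.5, 0.4]
gripper_width: 0.659
grip_force: 0.0
```

Request:
arm_command --pt "0 0 0 0 0 0" --pt "0 0 0 0 0 0" --pt "0 0 0 0 0 0" --pt "0 0 0 0 0 0" --pt "0 0 0 0 0 0"

```text
time_s: 5.37
eef_pos: [0.4262, 0.0199, 0.0675]
eef_rot: [180.0, -0.0, -173.8]
force: [-0.4, 1.8, 2.4]
gripper_width: 0.295
grip_force: 1.2
```

Request:
arm_command --pt "0 0 0 0 0 0" --pt "0 0 0 0 0 0" --pt "0 0 0 0 0 0" --pt "0 0 0 0 0 0"

```text
time_s: 5.7
eef_pos: [0.4262, 0.0201, 0.0675]
eef_rot: [180.0, -0.0, -173.8]
force: [-0.4, 1.1, 1.4]
gripper_width: 0.253
grip_force: 30.0
```

Request:
arm_command --pt "0 0 -5 0 0 0" --pt "0 0 -10 0 0 0" --pt "0 0 -15 0 0 0" --pt "0 0 -18 0 0 0" --pt "0 0 -18 0 0 0"

```text
time_s: 6.12
eef_pos: [0.4259, 0.0197, 0.1346]
eef_rot: [-180.0, -0.0, -173.8]
force: [0.3, -1.3, -1.9]
gripper_width: 0.251
grip_force: 30.0
```

Request:
arm_command --pt "0 0 -6 0 0 0" --pt "0 0 0 0 0 0" --pt "0 0 0 0 0 0"

```text
time_s: 6.37
eef_pos: [0.4262, 0.0198, 0.1394]
eef_rot: [-180.0, 0.0, -173.8]
force: [-0.7, 0.3, -1.6]
gripper_width: 0.25
grip_force: 30.0
```

```bash
python3 - <<'E'
from bench import robot
from h import *
s=robot.observe();c=robot.camera('wrist');pickle.dump((s,c),open('wG.pkl','wb'))
print(s['eef_pos'],s['eef_rot'],s['force'],s['grip_force'])
h=cv2.cvtColor(c['img'],cv2.COLOR_RGB2HSV);roi=np.zeros(h.shape[:2],bool);roi[100:300,225:285]=1
y=cv2.morphologyEx((roi&yellow(c['img'])).astype(np.uint8),cv2.MORPH_OPEN,np.ones((3,3)))
rm=roi&((h[...,0]<8)|(h[...,0]>172))&(h[...,1]>140)&(h[...,2]>90);rm[220:]=0
print(blobs(rm,2,3))
zt=s['eef_pos'][2]-.0675+.078
f=lambda p,z:(lambda o,d:o+d*(z-o[2])/d[2])(*wray(c,s,p))
R=Ro.from_euler('xyz',s['eef_rot'],degrees=True)
red=f(blobs(rm,2,3)[0][1],zt+.002);print('red tool mm',R.inv().apply(red-s['eef_pos'])*1000)
red0=np.array([.38442,.0166,.0808]);print('red rest rel TCP',Ro.from_euler('xyz',[180,0,-173.8],degrees=True).inv().apply(red0-[.4262,.0201,.0675])*1000)
ys,xs=np.nonzero(y);P=np.array([f(p,zt) for p in zip(xs,ys)]);P=R.inv().apply(P-s['eef_pos'])
mid=np.array([P[ys==r].mean(0)[:2] for r in range(ys.min()+8,min(ys.max()-12,235))],np.float32)
l=cv2.fitLine(mid,cv2.DIST_HUBER,0,.01,.01).ravel();print('axis in tool',l,np.degrees(np.arctan(l[1]/l[0])),ys.min(),ys.max())
E
```

```text
[0.42618504 0.01977346 0.13940485] [-1.79986064e+02  1.33251887e-02 -1.73767034e+02] [-0.68108574  0.27584376 -1.59106626] 29.98357504606247
[(172, [253.2, 173.5], [246, 167, 15, 14])]
red tool mm [ 41.50642361  -1.25653374 -12.50934816]
red rest rel TCP [ 41.91362502   1.03268471 -13.3       ]
axis in tool [ 0.9999925  -0.00387948  0.03109592 -0.00104427] -0.22227827 132 295
```

```bash
python3 -c "
from h import *
plan([.4412,.38,.134],181,15)"
```

```text
[-3.6, 23.8, 0.3, 0.0, -0.01, 0.35]
[-3.5, 23.8, 0.3, 0.0, -0.01, 0.35]
[-3.4, 23.8, 0.3, 0.0, -0.01, 0.35]
[-3.2, 23.8, 0.3, 0.0, -0.01, 0.35]
[-3.1, 23.8, 0.3, 0.0, -0.01, 0.35]
[-2.9, 23.9, 0.3, 0.0, -0.01, 0.35]
[-2.8, 23.9, 0.3, 0.0, -0.01, 0.35]
[-2.6, 23.9, 0.3, 0.0, -0.01, 0.35]
[-2.5, 23.9, 0.3, 0.0, -0.01, 0.35]
[-2.3, 23.9, 0.3, 0.0, -0.01, 0.35]
[-2.2, 23.9, 0.3, 0.0, -0.01, 0.35]
[-2.0, 23.9, 0.3, 0.0, -0.01, 0.35]
[-1.9, 24.0, 0.3, 0.0, -0.01, 0.35]
[-1.8, 24.0, 0.3, 0.0, -0.01, 0.35]
[-1.6, 24.0, 0.3, 0.0, -0.01, 0.35]
```

Request:
arm_command --pt "-1.5 10 0 0 0 0.3" --pt "-3 18 0 0 0 0.3" --pt "-3.5 24 0 0 0 0.3" --pt "-3.5 24 0 0 0 0.3" --pt "-3 24 0 0 0 0.3"

```text
time_s: 6.83
eef_pos: [0.43, 0.1217, 0.138]
eef_rot: [180.0, -0.2, -175.3]
force: [1.0, 0.4, -1.8]
gripper_width: 0.253
grip_force: 30.0
```

Request:
arm_command --pt "-3 24 0 0 0 0.3" --pt "-3 24 0 0 0 0.3" --pt "-3 24 0 0 0 0.3" --pt "-2.5 24 0 0 0 0.3" --pt "-2.5 24 0 0 0 0.3"

```text
time_s: 7.25
eef_pos: [0.4352, 0.2424, 0.1378]
eef_rot: [-180.0, -0.2, -176.8]
force: [0.5, -0.1, -1.1]
gripper_width: 0.253
grip_force: 30.0
```

Request:
arm_command --pt "-2 24 0 0 0 0.3" --pt "-2 24 0 0 0 0.3" --pt "-1 24 0 0 0 0.3" --pt "0 18 0 0 0 0.3" --pt "0 10 0 0 0 0.3"

```text
time_s: 7.67
eef_pos: [0.4353, 0.343, 0.1377]
eef_rot: [-180.0, -0.2, -178.2]
force: [-0.4, 0.5, -2.0]
gripper_width: 0.254
grip_force: 30.0
```

Request:
arm_command --pt "0 0 0 0 0 0" --pt "0 0 0 0 0 0"

```text
time_s: 7.83
eef_pos: [0.436, 0.341, 0.1385]
eef_rot: [-179.9, -0.1, -178.2]
force: [-0.1, -0.7, -1.6]
gripper_width: 0.253
grip_force: 30.0
```

```bash
python3 -c "
from h import *
from bench import robot
s=robot.observe();print(s['eef_pos'],s['eef_rot'],s['grip_force'])
plan([.4412,.38,.134],181,4)"
```

```text
[0.43600587 0.34102456 0.1384603 ] [-1.79918945e+02 -9.54800199e-02 -1.78217050e+02] 29.98368591070175
[-1.6, 9.7, 1.1, -0.02, -0.02, 0.2]
[-1.6, 9.7, 1.1, -0.02, -0.02, 0.2]
[-1.5, 9.7, 1.1, -0.02, -0.02, 0.2]
[-1.5, 9.7, 1.1, -0.02, -0.02, 0.2]
```

Request:
arm_command --pt "-1.3 10 1.1 0 0 0.2" --pt "-1.3 10 1.1 0 0 0.2" --pt "-1.3 10 1.1 0 0 0.2" --pt "-1.3 9 1.1 0 0 0.2"

```text
time_s: 8.17
eef_pos: [0.441, 0.3816, 0.135]
eef_rot: [180.0, 0.0, -179.1]
force: [-0.2, 1.1, -1.6]
gripper_width: 0.25
grip_force: 30.0
```

Request:
arm_command --pt "0 0 0 0 0 0" --pt "0 0 0 0 0 0" --pt "0 0 0 0 0 0"

```text
time_s: 8.42
eef_pos: [0.4407, 0.3807, 0.135]
eef_rot: [-180.0, -0.0, -179.1]
force: [-0.3, -1.4, -1.5]
gripper_width: 0.254
grip_force: 30.0
```

```bash
python3 - <<'E'
from h import *
from bench import robot
s=robot.observe();print(s['eef_pos'],s['eef_rot'],s['grip_force'])
plan([.4412,.38,.134],181,1)
c=robot.camera('scene');t=robot.camera('top');pickle.dump((s,c,t),open('fin.pkl','wb'))
a=cv2.resize(c['img'][150:270,170:330,::-1],(800,600),interpolation=cv2.INTER_CUBIC);cv2.imwrite('pics/fs.png',a)
b=cv2.resize(t['img'][120:240,170:330,::-1],(800,600),interpolation=cv2.INTER_CUBIC);cv2.imwrite('pics/ft.png',b)
for X in [(.5706,.3822,.1304),(.5206,.3813,.1304)]:
  for n,q,o in(('scene',c,(170,150)),('top',t,(170,120))):
    p=q['K']@(q['R']@np.array(X)+q['t']);print(n,((p[:2]/p[2]-o)*5).round())
E
```

```text
[0.44073548 0.3806553  0.13499108] [-1.79977868e+02 -1.16552309e-02 -1.79052540e+02] 29.983714520931244
[-0.5, -0.7, 1.0, -0.02, -0.01, -0.05]
scene [297. 267.]
top [263. 254.]
scene [388. 304.]
top [266. 345.]
```

View pics/fs.png

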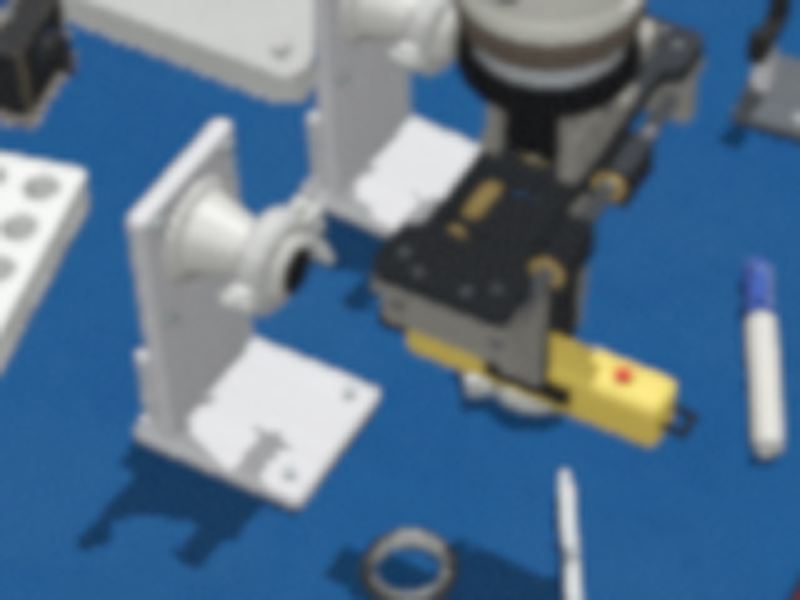

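View pics/ft.png

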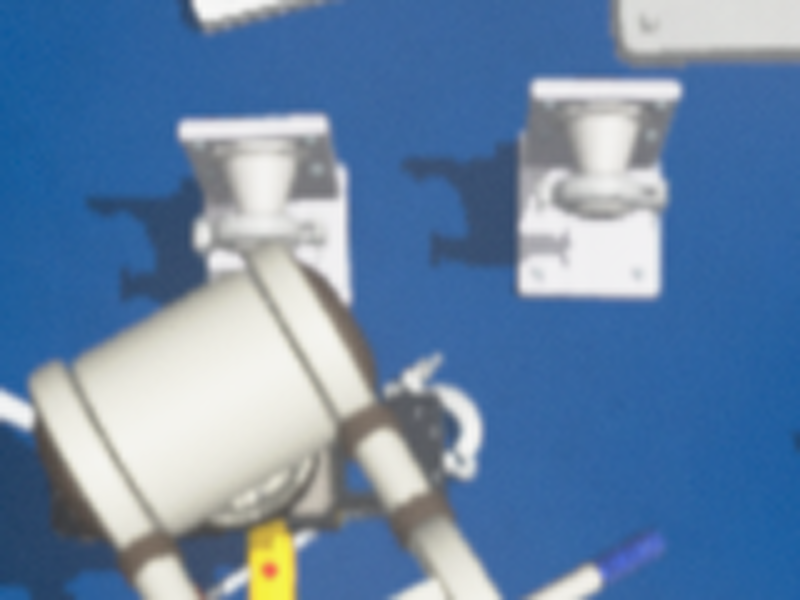

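The scene view shows the thermometer level, with its snout hidden by the gripper and pointing at the flange with the dot, at (297,267). That is where the triangulated point projects. The top view shows the red button at (269,570), in line with the stand. I'll do one check of stand yaw and tilt.

```bash
python3 - <<'E'
from h import *
s,c,t=pickle.load(open('fin.pkl','rb'))
R=Ro.from_euler('xyz',s['eef_rot'],degrees=True)
red=[]
for q in(c,t):
    h=cv2.cvtColor(q['img'],cv2.COLOR_RGB2HSV);m=((h[...,0]<8)|(h[...,0]>172))&(h[...,1]>110)
    roi=np.zeros_like(m);roi[215:242,215:305]=1;b=blobs(m&roi,3,2);print(b);red.append(ray(q,b[0][1]))
X,e=tri(red);print('red',X,e,'in tool',R.inv().apply(X-s['eef_pos'])*1000)
# plate top edge (far side) in top view -> yaw
h=cv2.cvtColor(t['img'],cv2.COLOR_RGB2HSV)
P=[]
for u in range(209,234):
    r=h[138:152,u,1].astype(float);i=np.nonzero((r[:-1]>100)&(r[1:]<=100))[0]
    if len(i): i=i[0];v=138+i+(r[i]-100)/(r[i]-r[i+1]);P.append(plane(t,(u,v),.168)[:2])
l=cv2.fitLine(np.array(P,np.float32),cv2.DIST_HUBER,0,.01,.01).ravel();print(len(P),'plate yaw',np.degrees(np.arctan(-l[0]/l[1])),l[2:])
E
```

```text
[(2, [294.0, 224.5], [294, 224, 1, 2])]
[]Traceback (most recent call last):
  File "<stdin>", line 7, in <module>
IndexError: list index out of range
```

```bash
python3 - <<'E'
from h import *
s,c,t=pickle.load(open('fin.pkl','rb'))
R=Ro.from_euler('xyz',s['eef_rot'],degrees=True)
X,e=tri([ray(c,(170+624/5-.5,150+375/5-.5)),ray(t,(170+269.5/5-.5,120+570/5-.5))])
print('red',X,e,'in tool',R.inv().apply(X-s['eef_pos'])*1000)
h=cv2.cvtColor(t['img'],cv2.COLOR_RGB2HSV)
P=[]
for u in range(209,234):
    r=h[138:152,u,1].astype(float);i=np.nonzero((r[:-1]>100)&(r[1:]<=100))[0]
    if len(i): i=i[0];v=138+i+(r[i]-100)/(r[i]-r[i+1]);P.append(plane(t,(u,v),.168)[:2])
l=cv2.fitLine(np.array(P,np.float32),cv2.DIST_HUBER,0,.01,.01).ravel();print(len(P),'plate yaw',np.degrees(np.arctan(-l[0]/l[1])),l[2:],P[0],P[-1])
E
```

```text
red [0.39837574 0.38102493 0.14994606] [np.float64(0.00011965889333489789), np.float64(0.00011965889333500761)] in tool [ 42.35087737   1.06425032 -14.94677466]
25 plate yaw 1.424372 [0.6400537 0.3875174] [0.63969631 0.41472524] [0.64105983 0.35067163]
```

Level and aligned: the stand's yaw is about 1.2° and the tool's is 0.95°. I'll make a small nudge, then hold.

Request:
arm_command --pt "-0.5 -0.4 1 0 0 -0.2" --pt "0 0 0 0 0 0" --pt "0 0 0 0 0 0" --pt "0 0 0 0 0 0" --pt "0 0 0 0 0 0"

```text
time_s: 8.93
eef_pos: [0.4413, 0.3803, 0.1342]
eef_rot: [180.0, 0.0, -178.9]
force: [-0.3, -0.2, -2.2]
gripper_width: 0.252
grip_force: 30.0
```

Request:
arm_command --pt "0 0 0 0 0 0" --pt "0 0 0 0 0 0" --pt "0 0 0 0 0 0" --pt "0 0 0 0 0 0" --pt "0 0 0 0 0 0"

```text
time_s: 9.35
eef_pos: [0.4413, 0.3804, 0.1341]
eef_rot: [-180.0, -0.0, -178.9]
force: [-0.1, -0.6, -1.3]
gripper_width: 0.251
grip_force: 30.0
```

Request:
arm_command --pt "0 0 0 0 0 0" --pt "0 0 0 0 0 0" --pt "0 0 0 0 0 0" --pt "0 0 0 0 0 0" --pt "0 0 0 0 0 0"

```text
time_s: 9.77
eef_pos: [0.4413, 0.3804, 0.1341]
eef_rot: [-180.0, 0.0, -178.9]
force: [0.4, 0.5, -3.5]
gripper_width: 0.25
grip_force: 30.0
```

Request:
arm_command --pt "0 0 0 0 0 0" --pt "0 0 0 0 0 0" --pt "0 0 0 0 0 0" --pt "0 0 0 0 0 0" --pt "0 0 0 0 0 0"

```text
time_s: 10.18
eef_pos: [0.4413, 0.3803, 0.1341]
eef_rot: [-180.0, -0.0, -178.9]
force: [0.1, 0.2, -1.6]
gripper_width: 0.256
grip_force: 30.0
```

Request:
arm_command --pt "0 0 0 0 0 0" --pt "0 0 0 0 0 0" --pt "0 0 0 0 0 0" --pt "0 0 0 0 0 0" --pt "0 0 0 0 0 0"

```text
time_s: 10.6
eef_pos: [0.4413, 0.3803, 0.1341]
eef_rot: [-180.0, -0.0, -178.9]
force: [-0.4, -0.4, -1.9]
gripper_width: 0.251
grip_force: 30.0
```

Request:
arm_command --pt "0 0 0 0 0 0" --pt "0 0 0 0 0 0" --pt "0 0 0 0 0 0" --pt "0 0 0 0 0 0" --pt "0 0 0 0 0 0"

```text
time_s: 11.02
eef_pos: [0.4413, 0.3803, 0.1341]
eef_rot: [-180.0, -0.0, -178.9]
force: [0.0, -0.1, -1.7]
gripper_width: 0.251
grip_force: 30.0
```

Request:
arm_command --pt "0 0 0 0 0 0" --pt "0 0 0 0 0 0" --pt "0 0 0 0 0 0" --pt "0 0 0 0 0 0" --pt "0 0 0 0 0 0"

```text
time_s: 11.43
eef_pos: [0.4413, 0.3803, 0.1341]
eef_rot: [-180.0, -0.0, -178.9]
force: [-0.2, 0.1, -1.6]
gripper_width: 0.253
grip_force: 30.0
```

```bash
python3 -c "
from bench import robot
print(robot.finish_job())"
```

```text
the job is handed in; nothing more can be done
None
```

The job is handed in: the gripper still holds the thermometer level with its lens about 5 cm in front of the black dot, kept still there for about 2.5 s by 11.4 s on the robot clock; the gripper hid the lens from the cameras, so that distance is worked out from the measured poses.

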